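# Pull the short ice-pop mould and hold it tipped over the basin

## Task

One of the six steel ice-pop moulds standing in the tub is shorter than the rest and has to be culled. Draw it up out of its socket, tip it over at least halfway from upright to lying flat, and finish while still holding it steady like that in the gripper, its closed bottom end over the basin and about 10 cm or more above the rim, touching nothing else, so that I can rinse it. Leave the other moulds in their sockets and do not knock the things standing around.

Things in the scene. Friction and masses are not known exactly. Their poses are not given: they have to be found in the camera images.
- short_center (a point): the short mould: a plain round stainless tube, 28 mm outside diameter, 110 mm long, open at the top (mouth), closed at the bottom (foot), about 0.13 kg. It stands upright in one of the tub's sockets with its mouth 38 mm above the tub's top, 28 mm lower than the other moulds. This point is on its axis, half-way along; z axis runs along the tube from foot to mouth, so the mouth is 55 mm from here along +z
- short_foot (a point): centre of the short mould's closed bottom face, 55 mm from its centre along -z
- tub: freezing tub, fixed: round steel drum 330 mm in diameter (370 mm over its two side handles), 96 mm high, origin at the centre of its underside. Its top has seven round sockets, 31 mm wide and 72 mm deep: six at the corners of a hexagon 85 mm from the centre (the first on its x axis) and an empty one in the middle. Each of the six holds one mould, standing upright, 85 mm from its neighbours
- basin: rinsing basin, fixed: round open grey plastic bowl, 240 mm across the rim, rim 60 mm high, origin at the centre of its underside; nothing is in it
- full_a_center (a point): one of the five full-length moulds in the tub: the same tube, 28 mm in diameter, but 138 mm long, its mouth 66 mm above the tub's top. Point on its axis, half-way along. Stays in its socket
- full_b_center (a point): one of the five full-length moulds in the tub: the same tube, 28 mm in diameter, but 138 mm long, its mouth 66 mm above the tub's top. Point on its axis, half-way along. Stays in its socket
- full_c_center (a point): one of the five full-length moulds in the tub: the same tube, 28 mm in diameter, but 138 mm long, its mouth 66 mm above the tub's top. Point on its axis, half-way along. Stays in its socket
- full_d_center (a point): one of the five full-length moulds in the tub: the same tube, 28 mm in diameter, but 138 mm long, its mouth 66 mm above the tub's top. Point on its axis, half-way along. Stays in its socket
- full_e_center (a point): one of the five full-length moulds in the tub: the same tube, 28 mm in diameter, but 138 mm long, its mouth 66 mm above the tub's top. Point on its axis, half-way along. Stays in its socket
- sticks: bystander: clear jar of wooden sticks, 72 mm in diameter, 130 mm high over the sticks, loose, on the far side; origin at the centre of its underside
- cup: bystander: steel cup, 72 mm in diameter, 75 mm high, loose, on the far side; origin at the centre of its underside
- syrup: bystander: amber bottle, 60 mm in diameter, 150 mm high, loose, on the far side; origin at the centre of its underside
Mind the look-alikes: they are no part of the job. What is shaped like the part that bears short_center but green or yellow is not meant.

How it is judged:
By the outcome, as a careful person would: the job done as asked, in the order asked, and still so for the second after the job is handed in, while the arm keeps its last pose, push and grip.
It also fails if it takes over 38 s, if anything falls off the work surface, if the arm or the gripper's body presses on something with over 40 N, if the wrist force passes 120 N, or if a joint passes its speed limit or range.

## Robot

A 6-joint arm with a two-finger parallel gripper is mounted at the origin on the work surface. World frame = base frame: x ahead of the robot, y to its left, z up, the work surface at z = 0. Lengths are in m, angles in degrees, forces in N, time in s.
With the tool pointing down it reaches from about 0.325 to 0.75 m from the base axis. Payload 7.6 kg.
Tool frame: the origin (TCP) lies on the centre line of the jaws, within the pads' length; the fingertips stand 17 mm ahead of it and the grasp point (between the pads) lies 2 mm behind it (env.tip_extent is the distance from the TCP to the fingertips, in m); z points along the fingers, y is the line along which they close (so a half turn about z gives the same grasp; the last joint's range is limited). The gripper opens to 85 mm and grips with 20 to 120 N. Pads are 22 mm wide; open, the fingers measure 114 mm over their backs; the gripper's body (76 mm by 85 mm) begins 54 mm behind the grasp point. The pads swing forward as they close: fully open they stand 13 mm farther back than shut.
Start: joints at [-68.829, 2.991, 80.254, -0, 96.75, -4.028], TCP at [0.224, -0.475, 0.248] pointing down, gripper open.
Joint ranges: [-166.34, 166.34], [-52.06, 124.39], [6.96, 135.62], [-60.46, 240.46], [14.63, 156.25], [-167.68, 167.68]. Speed limits (degrees/s): [147.25, 147.25, 172.46, 180, 180, 180].

## Interface

Orientations are given as a 3x3 rotation matrix whose columns are the frame's x, y, z axes.
In Python, from station import env, vision gives the robot as it stands. The module is installed in compiled form; this text tells all that it offers.
- The arm moves only by the tool carry_out, never from a script. Its argument "increments" is a list of rows, each a list of 2 entries, a list of its own where there are three numbers: the shift along the tool's x, y, z in m, then the turn about the tool's z in degrees. In form: [[[dx, dy, dz], twist], ...]. A call has 1 to 10 rows; each row shifts and turns the commanded pose from where the row before left it, along the tool's axes as they then stand; what a row does not reach is not made up. A row lasts 1/12 s, in which the tool goes at most 41.7 mm and 7.16 degrees, less where a joint would pass 70% of its speed; a pose out of reach is approached as far as the arm can. A call with a gripper value outside its range is refused whole. "gripper" is the gripper's target within -1 to 1 (shut at 1, half-way at 0, fully open at -1), set as the call begins (left out, the last holds). The fingers move at their own pace and stop on an object; "force" is the grip in N (left out, the last holds). Time passes only in rows, so rows that do not move let the fingers close. It gives the time, the measured TCP pose, the force, the opening and the grip force at its end, in the units of the state.
- env.state(): the state, without advancing time (a new reading comes with each control period).
- vision.read_camera(name): name is "scene" or "side" or "wrist"; returns the picture (400x640x3 uint8, blue, green, red); there is no depth.
- vision.calibration(name): a dict with "camera_matrix" (3x3 intrinsics, pixels), "rvec" (rotation vector, rad) and "tvec" (3), from world to camera coordinates, as OpenCV has them; the wrist camera has in their place "tool_from_camera" (4x4, takes a point from camera to tool coordinates, whose origin is the TCP and whose axes are the flange's). Camera axes: x right, y down, z forward; pixel columns grow to the right and rows downward; lengths in m; the calibration is good to about 2 mm. A picture is of the moment at which its call begins: read the wrist's pose just before it. calibration takes no time and is no camera call.
- env.sign_off(): hands the job in; it is judged then, once.
The state is a dict: "time_s": time; "joint_positions": joint angles; "dq": joint speeds; "joint_torque": joint torques, N m; "tool_pos": TCP position; "eef_rot": TCP orientation; "contact_force": force on the tool from outside, world axes, zero at the start; "ft_torque": the same for the moment, N m; "grip_width": finger opening in m; "grasp_force": force on a finger pad.
Only numpy, scipy, OpenCV 4.12 (cv2) and the standard library are available. Lean on these libraries where they do the work, as an engineer would, in place of code of your own. Each camera call takes 0.05 s, during which the arm holds its last target. There are 200 camera calls.

## Working session

There is one attempt and no reset: what is moved stays moved. The work goes in short steps, Python scripts to look and compute and a tool call to move; the robot and the scene stay as the last step left them, time stands still between calls to the robot, and variables do not carry over. Pictures are saved under pics/ and viewed, at most 10 in all, crops included, and the job is handed in when it is done.

Besides the shell and the picture viewer there is one more tool, called after ">>>" by a JSON object that holds its "op" and its "data", one argument or row to a line. carry_out: Moves the arm, as the interface text tells. Its arguments: {"type":"object","properties":{"increments":{"type":"array","items":{"type":"array"}},"gripper":{"type":"number"},"force":{"type":"number"}},"required":["increments"]}

```bash
mkdir -p pics; python3 - <<'E'
from station import env, vision
import cv2
for n in ("scene","side"):
    im=vision.read_camera(n); cv2.imwrite(f"pics/{n}.png",im)
    c=vision.calibration(n); R=cv2.Rodrigues(c['rvec'])[0]; print(n,(-R.T@c['tvec'].reshape(3)).round(3),R[2].round(2))
s=env.state(); print(s)
E
```

```text
scene [1.189 0.579 0.867] [-0.53 -0.55 -0.65]
side [ 0.371 -1.081  0.775] [ 0.14  0.81 -0.57]
{'time_s': 0.1, 'joint_positions': array([-6.88285511e+01,  3.02561533e+00,  8.03084168e+01,  1.43455543e-03,
        9.67485800e+01, -4.02936771e+00]), 'dq': array([ 0.05208689, -0.12559144, -0.09562259,  0.13168432,  0.03387838,
       -0.04649835]), 'joint_torque': array([ 8.90565043e-04, -3.82581961e+01, -3.60985672e+01, -1.56606887e-05,
        4.81828465e-03,  2.48305099e-05]), 'tool_pos': array([ 0.22346664, -0.47479508,  0.2475276 ]), 'eef_rot': array([[ 9.04819770e-01,  4.25794477e-01, -4.97553632e-04],
       [ 4.25794749e-01, -9.04818766e-01,  1.35351373e-03],
       [ 1.26122805e-04, -1.43654170e-03, -9.99998960e-01]]), 'contact_force': array([-0.74902877,  0.54868765, -0.58167233]), 'ft_torque': array([-0.01689972, -0.06928895, -0.00227254]), 'grasp_force': 0.0, 'grip_width': 0.08567551982911135}
```

View pics/scene.png

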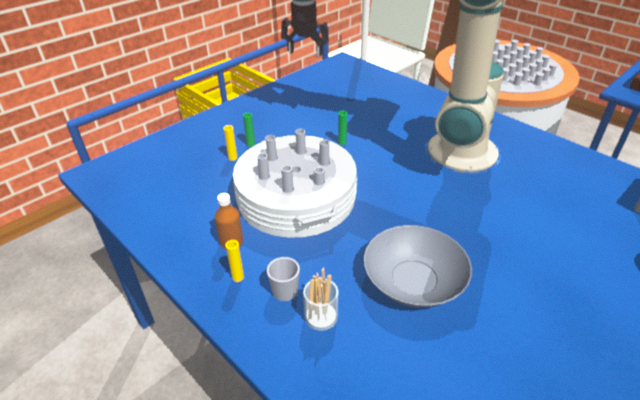

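View pics/side.png

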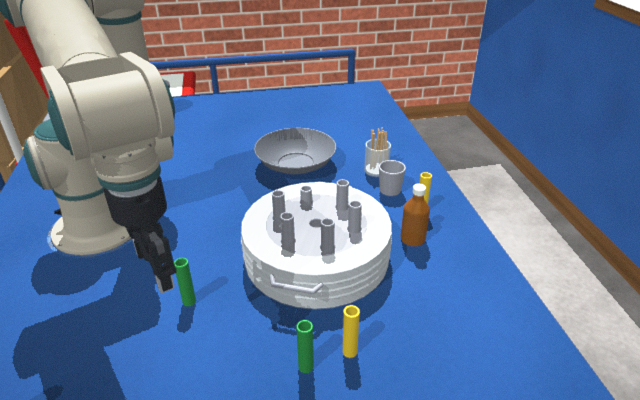

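Scene view: the five tall moulds are at (271,147), (300,141), (324,152), (264,166) and (288,179). The short one is at (320,176). In the side view the short one is at (306,195), at the back of the ring. The green and yellow tubes on the table are look-alikes. Next is a close crop to check the choice.

```bash
python3 - <<'E'
import cv2,numpy as np
a=cv2.imread('pics/scene.png')[120:220,225:365]; b=cv2.imread('pics/side.png')[165:265,235:375]
cv2.imwrite('pics/crop.png',cv2.resize(np.hstack([a,b])[:, :],None,fx=2.8,fy=2.8,interpolation=cv2.INTER_CUBIC))
# basin rim, both views
E
```

```text
(no output)
```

View pics/crop.png

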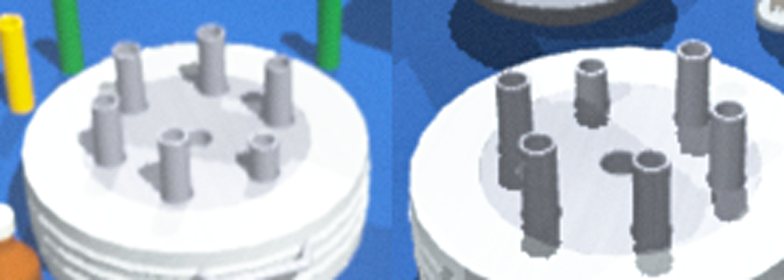

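```bash
cat > h.py <<'E'
import numpy as np,cv2
from station import env,vision
def plane(n,px,z):
    c=vision.calibration(n); R=cv2.Rodrigues(c['rvec'])[0]; o=-R.T@np.array(c['tvec']).reshape(3)
    p=cv2.undistortPoints(np.array(px,float).reshape(-1,1,2),c['camera_matrix'],None).reshape(-1,2)
    d=np.c_[p,np.ones(len(p))]@R
    return o+d*((z-o[2])/d[:,2])[:,None]
E
python3 - <<'E'
from h import *
from scipy.optimize import least_squares
P={'scene':[(318.9,170),(270.7,137.1),(300.4,131.4),(324.6,142.5),(263.2,156.4),(287.1,168.6)],
'side':[(306.1,188.9),(278.2,193.2),(287.1,216.1),(327.9,222.1),(355.4,203.9),(342.9,182.5)]}
for n,p in P.items():
    s=plane(n,p[:1],.134)[0]; f=plane(n,p[1:],.162)
    print(n,s.round(3)); print(f[:,:2].round(3).tolist())
    Q=np.vstack([s,f])[:,:2]
    print('hexcentre',least_squares(lambda c:np.hypot(*(Q-c).T)-.085,Q.mean(0)).x.round(4))
for n,(x0,y0,x1,y1) in {'scene':(350,215,490,315),'side':(245,125,345,182)}.items():
    im=cv2.imread(f'pics/{n}.png'); hsv=cv2.cvtColor(im,cv2.COLOR_BGR2HSV)
    m=((hsv[...,1]<90)&(hsv[...,2]>60)).astype(np.uint8); k=np.zeros_like(m);k[y0:y1,x0:x1]=m[y0:y1,x0:x1]
    cs=max(cv2.findContours(k,0,1)[0],key=cv2.contourArea); h=cv2.convexHull(cs).reshape(-1,2)
    q=plane(n,h,.06)[:,:2]
    r=least_squares(lambda c:np.hypot(*(q-c).T)-.12,q.mean(0),loss='soft_l1',f_scale=.003); print(n,'basin',r.x.round(3),np.round(r.fun,3))
for n,p,z,w in [('scene',[(284,263),],.075,'cup'),('scene',[(321,290)],.09,'sticks'),('scene',[(224,200)],.15,'syrup'),('scene',[(228,127),(248,115),(342,113),(233,243)],.11,'lookalikes')]: print(w,plane(n,p,z).round(2).tolist())
E
```

```text
scene [ 0.511 -0.121  0.134]
[[0.525, -0.291], [0.45, -0.254], [0.442, -0.169], [0.596, -0.236], [0.588, -0.154]]
hexcentre [ 0.5187 -0.2049]
side [ 0.509 -0.125  0.134]
[[0.441, -0.173], [0.449, -0.258], [0.527, -0.293], [0.595, -0.243], [0.588, -0.157]]
hexcentre [ 0.5184 -0.2087]
scene basin [0.53  0.209] [ 0.001  0.001  0.001  0.001  0.001  0.     0.     0.     0.     0.
 -0.    -0.    -0.001 -0.001 -0.    -0.002 -0.001 -0.001 -0.001 -0.001
  0.     0.001  0.004  0.004  0.003  0.003  0.002  0.    -0.001 -0.001
 -0.002 -0.001 -0.001 -0.001 -0.001 -0.001 -0.001  0.     0.     0.001
  0.     0.001  0.001]
side basin [0.527 0.207] [ 0.008  0.007  0.007  0.006  0.003  0.001 -0.    -0.003 -0.003 -0.
  0.007  0.012  0.017  0.022  0.024  0.023  0.017  0.013  0.01   0.006
  0.001 -0.004 -0.003 -0.002 -0.001  0.     0.001  0.002  0.004  0.005
  0.006  0.007  0.007]
cup [[0.75, 0.01, 0.07]]
sticks [[0.75, 0.13, 0.09]]
syrup [[0.76, -0.18, 0.15]]
lookalikes [[0.53, -0.49, 0.11], [0.44, -0.5, 0.11], [0.23, -0.3, 0.11], [0.81, -0.09, 0.11]]
```

>>> {"op": "carry_out", "data": {
  "increments": [
    [[0.03, -0.0145, 0], 0],
    [[0.03, -0.0145, 0], 0],
    [[0.03, -0.0145, 0], 0],
    [[0.03, -0.0145, 0], 0],
    [[0.03, -0.0145, 0], 0],
    [[0.03, -0.0145, 0], 0],
    [[0.03, -0.0145, 0], 0],
    [[0.03, -0.0145, 0], 0],
    [[0.03, -0.0145, 0], 0],
    [[0.03, -0.0145, 0], 0]
  ],
  "gripper": -1
}}

```text
time_s: 0.93
tool_pos: [0.4339, -0.2146, 0.248]
eef_rot: [[0.905, 0.426, -0.0], [0.426, -0.905, 0.0], [-0.0, -0.0, -1.0]]
contact_force: [0.6, -0.2, -0.3]
grip_width: 0.0853
grasp_force: 0.0
```

>>> {"op": "carry_out", "data": {
  "increments": [
    [[0.03, -0.0145, 0], 0],
    [[0.03, -0.0145, 0], 0],
    [[0.03, -0.0145, 0], 0],
    [[0.019, -0.008, 0], 0],
    [[0, 0, 0], 6.4],
    [[0, 0, 0], 6.5],
    [[0, 0, 0], 6.5],
    [[0, 0, 0], 0],
    [[0, 0, 0], 0],
    [[0, 0, 0], 0]
  ]
}}

```text
time_s: 1.77
tool_pos: [0.5098, -0.1232, 0.2481]
eef_rot: [[0.995, 0.104, -0.0], [0.104, -0.995, 0.0], [-0.0, -0.0, -1.0]]
contact_force: [0.1, -0.1, -0.1]
grip_width: 0.0855
grasp_force: 0.0
```

```bash
python3 - <<'E'
from h import *
s=env.state(); im=vision.read_camera('wrist'); cv2.imwrite('pics/w1.png',im)
np.savez('w1.npz',p=s['tool_pos'],R=s['eef_rot']); print(s['tool_pos'],s['eef_rot'].round(3)); print(vision.calibration('wrist'))
E
```

```text
[ 0.50984739 -0.12317995  0.24808673] [[ 0.995  0.104 -0.   ]
 [ 0.104 -0.995  0.   ]
 [-0.    -0.    -1.   ]]
{'camera_matrix': array([[342.35470624,   0.        , 320.84097853],
       [  0.        , 342.35470624, 191.74328454],
       [  0.        ,   0.        ,   1.        ]]), 'tool_from_camera': array([[-7.59154986e-04, -9.47193342e-01, -3.20662121e-01,
         8.28594031e-02],
       [ 9.99999553e-01, -5.38545252e-04, -7.76668504e-04,
        -6.71481335e-04],
       [ 5.62964173e-04, -3.20662567e-01,  9.47193328e-01,
        -1.25861194e-01],
       [ 0.00000000e+00,  0.00000000e+00,  0.00000000e+00,
         1.00000000e+00]])}
```

View pics/w1.png

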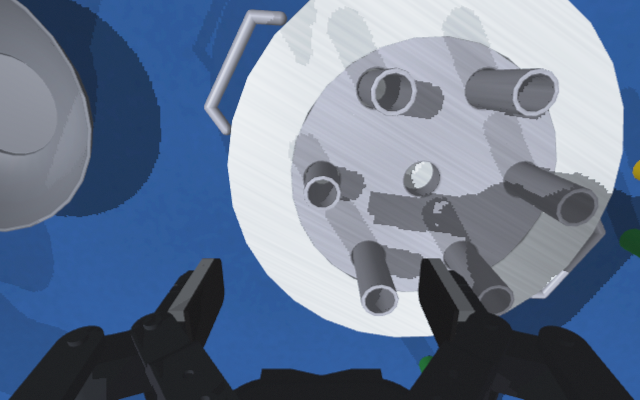

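The wrist view shows the short mould's mouth at (322,191). The tall moulds' mouths look larger and higher, and the fingers are at the bottom of the picture.

```bash
python3 - <<'E'
from h import *
z=np.load('w1.npz'); c=vision.calibration('wrist'); T=np.array(c['tool_from_camera']); K=c['camera_matrix']
for px,h in [((322,191.5),.134),((380,299),.162),((394,92),.162)]:
    d=z['R']@T[:3,:3]@np.linalg.inv(K)@[*px,1]; o=z['p']+z['R']@T[:3,3]
    q=o+d*(h-o[2])/d[2]; print(q.round(4),(z['R'].T@(q-z['p'])).round(4))
E
```

```text
[ 0.5116 -0.123   0.134 ] [ 0.0018 -0.      0.1141]
[ 0.4429 -0.1728  0.162 ] [-0.0717  0.0423  0.0861]
[ 0.5876 -0.158   0.162 ] [0.0737 0.0427 0.0861]
```

>>> {"op": "carry_out", "data": {
  "increments": [
    [[0.001, 0, 0.03], 0],
    [[0, 0, 0.03], 0],
    [[0, 0, 0.03], 0],
    [[0, 0, 0.02], 0],
    [[0, 0, 0.012], 0],
    [[0, 0, 0.008], 0],
    [[0, 0, 0], 0],
    [[0, 0, 0], 0]
  ]
}}

```text
time_s: 2.48
tool_pos: [0.5115, -0.1232, 0.1193]
eef_rot: [[0.995, 0.101, 0.001], [0.101, -0.995, -0.0], [0.001, 0.001, -1.0]]
contact_force: [-0.4, 0.4, -0.1]
grip_width: 0.0856
grasp_force: 0.0
```

>>> {"op": "carry_out", "data": {
  "increments": [
    [[0, 0, 0], 0],
    [[0, 0, 0], 0],
    [[0, 0, 0], 0],
    [[0, 0, 0], 0],
    [[0, 0, 0], 0],
    [[0, 0, 0], 0],
    [[0, 0, 0], 0],
    [[0, 0, 0], 0],
    [[0, 0, 0], 0],
    [[0, 0, 0], 0]
  ],
  "gripper": 1,
  "force": 40
}}

```text
time_s: 3.32
tool_pos: [0.5113, -0.1232, 0.1189]
eef_rot: [[0.995, 0.101, 0.001], [0.101, -0.995, -0.001], [0.001, 0.001, -1.0]]
contact_force: [-1.3, -0.3, 6.0]
grip_width: 0.027
grasp_force: 39.7
```

>>> {"op": "carry_out", "data": {
  "increments": [
    [[0, 0, -0.008], 0],
    [[0, 0, -0.015], 0],
    [[0, 0, -0.02], 0],
    [[0, 0, -0.02], 0],
    [[0, 0, -0.02], 0],
    [[0, 0, -0.02], 0],
    [[0, 0, -0.02], 0],
    [[0, 0, -0.02], 0],
    [[0, 0, -0.012], 0],
    [[0, 0, 0], 0]
  ]
}}

```text
time_s: 4.15
tool_pos: [0.5116, -0.1231, 0.2761]
eef_rot: [[0.995, 0.101, 0.004], [0.101, -0.995, -0.001], [0.004, 0.002, -1.0]]
contact_force: [1.0, -0.4, -1.1]
grip_width: 0.027
grasp_force: 39.8
```

```bash
python3 - <<'E'
from h import *
s=env.state(); print(s['tool_pos'],s['contact_force'])
a=vision.read_camera('scene')[40:260,200:440]; b=vision.read_camera('side')[60:280,180:420]
cv2.imwrite('pics/c2.png',cv2.resize(np.hstack([a,b]),None,fx=1.6,fy=1.6))
E
```

```text
[ 0.51159427 -0.12311784  0.27607409] [ 0.9819593  -0.43023492 -1.10248407]
```

View pics/c2.png

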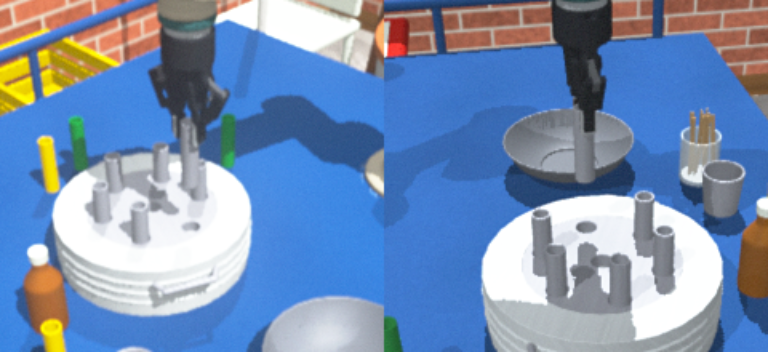

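>>> {"op": "carry_out", "data": {
  "increments": [
    [[0.002, -0.0328, 0], 0],
    [[0.002, -0.0328, 0], 0],
    [[0.002, -0.0328, 0], 0],
    [[0.002, -0.0328, 0], 0],
    [[0.002, -0.0328, 0], 0],
    [[0.002, -0.0328, 0], 0],
    [[0.002, -0.0328, 0], 0],
    [[0.002, -0.0328, 0], 0],
    [[0.002, -0.0328, 0], 0],
    [[0.002, -0.0328, 0], 0]
  ]
}}

```text
time_s: 5.08
tool_pos: [0.4968, 0.2068, 0.2711]
eef_rot: [[0.995, 0.101, -0.003], [0.101, -0.995, -0.001], [-0.003, 0.001, -1.0]]
contact_force: [-0.2, -0.7, -1.9]
grip_width: 0.0271
grasp_force: 39.9
```

>>> {"op": "carry_out", "data": {
  "increments": [
    [[0, 0, 0.015], 0],
    [[0, 0, 0.025], 0],
    [[0, 0, 0.025], 0],
    [[0, 0, 0.025], 0],
    [[0, 0, 0.025], 0],
    [[0, 0, 0.02], 0],
    [[0, 0, 0.012], 0],
    [[0, 0, 0.006], 0],
    [[0, 0, 0], 0],
    [[0, 0, 0], 0]
  ]
}}

```text
time_s: 5.92
tool_pos: [0.498, 0.2054, 0.1208]
eef_rot: [[0.995, 0.101, 0.001], [0.101, -0.995, 0.0], [0.001, -0.0, -1.0]]
contact_force: [-0.0, 0.2, -1.4]
grip_width: 0.0273
grasp_force: 40.0
```

Now pull outward over the rim with a light grip, so the tube pivots between the pads.

>>> {"op": "carry_out", "data": {
  "increments": [
    [[-0.01, 0, 0], 0],
    [[-0.01, 0, 0], 0],
    [[-0.01, 0, 0], 0],
    [[-0.01, 0, 0], 0],
    [[-0.01, 0, 0], 0],
    [[-0.01, 0, 0], 0],
    [[-0.008, 0, 0], 0],
    [[-0.008, 0, 0], 0],
    [[-0.008, 0, 0], 0],
    [[0, 0, 0], 0]
  ],
  "force": 25
}}

```text
time_s: 6.75
tool_pos: [0.4135, 0.1971, 0.1211]
eef_rot: [[0.995, 0.101, 0.001], [0.101, -0.995, 0.001], [0.001, -0.001, -1.0]]
contact_force: [-0.1, 0.5, 2.2]
grip_width: 0.0264
grasp_force: 24.9
```

```bash
python3 - <<'E'
from h import *
s=env.state(); print(s['tool_pos'],s['contact_force'])
a=vision.read_camera('scene')[120:340,300:540]; b=vision.read_camera('side')[40:260,180:420]
cv2.imwrite('pics/c3.png',cv2.resize(np.hstack([a,b]),None,fx=1.6,fy=1.6))
E
```

```text
[0.4134788  0.19711646 0.12113754] [-0.09028434  0.54223607  2.20349586]
```

View pics/c3.png

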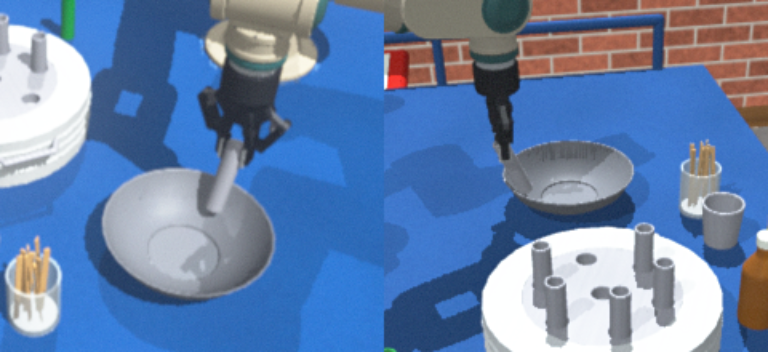

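The tube is pivoting as planned. It leans about 30°, with its foot inside the bowl. I'll carry on outward and down.

>>> {"op": "carry_out", "data": {
  "increments": [
    [[-0.008, 0, 0], 0],
    [[-0.008, 0, 0.001], 0],
    [[-0.008, 0, 0.002], 0],
    [[-0.008, 0, 0.003], 0],
    [[-0.008, 0, 0.004], 0],
    [[-0.007, 0, 0.005], 0],
    [[-0.006, 0, 0.005], 0],
    [[-0.005, 0, 0.005], 0],
    [[0, 0, 0], 0],
    [[0, 0, 0], 0]
  ]
}}

```text
time_s: 7.68
tool_pos: [0.3555, 0.1908, 0.0946]
eef_rot: [[0.995, 0.101, -0.003], [0.101, -0.995, -0.001], [-0.003, 0.001, -1.0]]
contact_force: [-0.3, -0.8, -0.6]
grip_width: 0.0266
grasp_force: 24.6
```

>>> {"op": "carry_out", "data": {
  "increments": [
    [[0, 0, 0], 0],
    [[0, 0, 0], 0],
    [[0, 0, 0], 0]
  ],
  "force": 90
}}

```text
time_s: 7.93
tool_pos: [0.3562, 0.1908, 0.0949]
eef_rot: [[0.995, 0.101, -0.001], [0.101, -0.995, -0.001], [-0.001, 0.0, -1.0]]
contact_force: [0.0, 0.7, -0.9]
grip_width: 0.0258
grasp_force: 88.3
```

```bash
python3 - <<'E'
from h import *
s=env.state(); print(s['tool_pos'],s['contact_force'])
a=vision.read_camera('scene')[120:340,300:540]; b=vision.read_camera('side')[80:220,200:353]
cv2.imwrite('pics/c4.png',np.hstack([cv2.resize(a,(384,352)),cv2.resize(b,(384,352))]))
E
```

```text
[0.35621838 0.19081676 0.09492504] [ 0.0081896   0.71600286 -0.86517176]
```

View pics/c4.png

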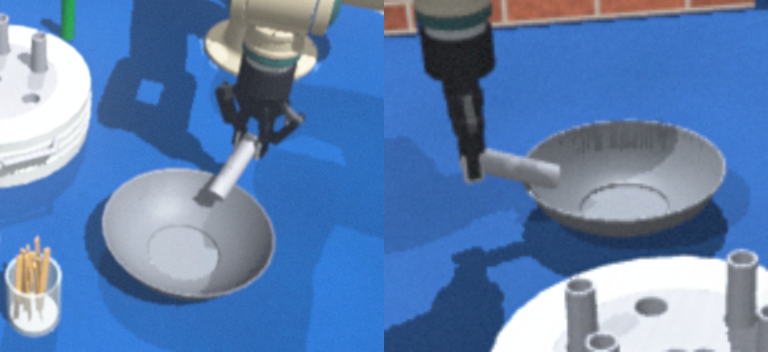

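The tube now leans about 70° or more over the rim. I'll lift it and bring the foot over the basin's middle.

>>> {"op": "carry_out", "data": {
  "increments": [
    [[0, 0, -0.008], 0],
    [[0, 0, -0.015], 0],
    [[0, 0, -0.022], 0],
    [[0, 0, -0.025], 0],
    [[0, 0, -0.025], 0],
    [[0, 0, -0.025], 0],
    [[0, 0, -0.025], 0],
    [[0, 0, -0.02], 0],
    [[0, 0, -0.012], 0],
    [[0, 0, -0.005], 0]
  ]
}}

```text
time_s: 8.87
tool_pos: [0.3568, 0.1911, 0.2796]
eef_rot: [[0.995, 0.101, 0.003], [0.101, -0.995, 0.001], [0.003, -0.001, -1.0]]
contact_force: [0.7, 0.1, -1.7]
grip_width: 0.0254
grasp_force: 88.4
```

>>> {"op": "carry_out", "data": {
  "increments": [
    [[0.005, 0, 0], 0],
    [[0.012, 0, 0], 0],
    [[0.018, 0, 0], 0],
    [[0.018, 0, 0], 0],
    [[0.012, 0, 0], 0],
    [[0.005, 0, 0], 0],
    [[0, 0, 0], 0],
    [[0, 0, 0], 0],
    [[0, 0, 0], 0],
    [[0, 0, 0], 0]
  ]
}}

```text
time_s: 9.7
tool_pos: [0.4256, 0.1981, 0.2773]
eef_rot: [[0.995, 0.101, 0.0], [0.101, -0.995, -0.0], [0.0, 0.0, -1.0]]
contact_force: [0.2, -0.6, -1.9]
grip_width: 0.0251
grasp_force: 88.4
```

>>> {"op": "carry_out", "data": {
  "increments": [
    [[0, 0, 0], 0],
    [[0, 0, 0], 0],
    [[0, 0, 0], 0],
    [[0, 0, 0], 0],
    [[0, 0, 0], 0],
    [[0, 0, 0], 0],
    [[0, 0, 0], 0],
    [[0, 0, 0], 0],
    [[0, 0, 0], 0],
    [[0, 0, 0], 0]
  ]
}}

```text
time_s: 10.53
tool_pos: [0.4261, 0.198, 0.2773]
eef_rot: [[0.995, 0.101, -0.0], [0.101, -0.995, -0.0], [-0.0, 0.0, -1.0]]
contact_force: [-1.0, -0.9, -1.3]
grip_width: 0.0253
grasp_force: 88.4
```

```bash
python3 - <<'E'
from h import *
s=env.state(); print(s['tool_pos'],s['contact_force'],s['dq'].round(2))
a=vision.read_camera('scene')[:,200:600]; b=vision.read_camera('side')[:,150:550]
cv2.imwrite('pics/c5.png',np.hstack([a,b]))
E
```

```text
[0.42609295 0.19804482 0.27725423] [-1.04007684 -0.88662424 -1.25060333] [-0.1   0.02 -0.05 -0.03 -0.05 -0.02]
```

View pics/c5.png

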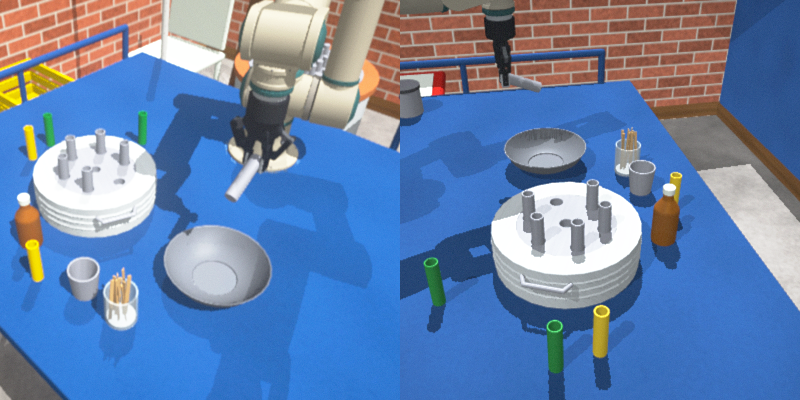

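The tube is held at a steep tilt with its foot pointing over the basin: scene (435,197), side (289,87). The other moulds and bystanders have not moved. A quick triangulation of the foot before handing in.

```bash
python3 - <<'E'
from h import *
def tri(a,b):
    P=[]
    for n in('scene','side'):
        c=vision.calibration(n);P.append(c['camera_matrix']@np.c_[cv2.Rodrigues(c['rvec'])[0],np.array(c['tvec']).reshape(3)])
    X=cv2.triangulatePoints(P[0],P[1],np.array(a,float),np.array(b,float)).ravel();return X[:3]/X[3]
f=tri((434,195),(289,87)); g=env.state()['tool_pos']+[0,0,.002]; d=f-g
print(f,np.linalg.norm(d),'tilt',np.degrees(np.arccos(-d[2]/np.linalg.norm(d))))
E
```

```text
[0.51572168 0.2114186  0.24598092] 0.09653259815063699 tilt 69.83576649103617
```

Foot at (0.516, 0.211, 0.246): tilted about 70° from upright, over the middle of the basin and about 17 cm above the rim. Handing in.

```bash
python3 -c "
from station import env
print(env.sign_off())"
```

```text
the job is handed in; nothing more can be done
None
```

I handed the job in at about 10.5 s of the 38 s: the short mould is out of its socket and held steady, tipped about 70° from upright, with its closed end over the middle of the basin about 17 cm above the rim, and the other moulds and bystanders looked undisturbed in the last pictures.

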